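# Cap the gear housing and hold back the belt tensioner

### The arm

A 7-joint arm with a two-finger parallel gripper is mounted at the origin on the work surface. World frame = base frame: x ahead of the robot, y to its left, z up, the work surface at z = 0. Lengths are in mm, angles in rad, forces in N, time in s.
With the tool pointing down it reaches from about 425 to 950 mm from the base axis. Payload 4.7 kg.
Tool frame: the origin (TCP) lies at the very end of the fingers, on their centre line; the grasp point (between the pads) lies 19 mm behind it (manip.grip_point_offset is the distance from the TCP to the grasp point, in mm); y points along the fingers, z is the direction in which the jaws open and shut, and the axes are right-handed (so a half turn about y gives the same grasp; the last joint's range is limited). The gripper opens to 85 mm and grips with 20 to 120 N. Pads are 22 mm wide; open, the fingers measure 114 mm over their backs; the gripper's body (76 mm by 85 mm) begins 54 mm behind the grasp point. The pads swing forward as they close: fully open they stand 13 mm farther back than shut.
Start: joints at [1.281, 0.469, -0.049, 1.532, 0.024, 1.141, -0.082], TCP at [174.098, -652.18, 231.335] pointing down, gripper open.
Joint ranges: [-2.59, 2.59], [-0.33, 1.99], [-1.39, 1.29], [0.1, 2.45], [-1.04, 4.18], [0.21, 1.99], [-2.66, 2.66]. Speed limits (rad/s): [2.57, 2.57, 3.14, 3.14, 3.14, 3.14, 3.14].

### API

Orientations are given as a 3x3 rotation matrix whose columns are the frame's x, y, z axes.
In Python, from plant import manip, read_camera, look_for, tip_of gives the robot as it stands.
- The arm moves only by the tool apply_moves, never from a script. Its argument "steps" is text: rows parted by semicolons, each of 6 numbers parted by spaces: the shift along the tool's x, y, z in m, then the turn, a rotation vector about the tool's x, y, z in degrees. In form: tx ty tz rx ry rz; .... A call has 1 to 20 rows; each row shifts and turns the commanded pose from where the row before left it, along the tool's axes as they then stand; what a row does not reach is not made up. A row lasts 1/8 s, in which the tool goes at most 62.5 mm and 10.7 degrees, less where a joint would pass 70% of its speed; a pose out of reach is approached as far as the arm can. A call is refused whole if a number of a shift passes 0.0625 or a number of a turn 10.7, either way. A call with a gripper value outside its range is refused whole. "gripper" is the opening, from 0 (shut) to 1 (fully open), set as the call begins (left out, the last holds). The fingers move at their own pace and stop on an object; "grip_force" is the grip in N (left out, the last holds). Time passes only in rows, so rows that do not move let the fingers close. It gives the time, the measured TCP pose, the force and the opening at its end, in the units of the state.
- manip.get_state(): the state, without advancing time (a new reading comes with each control period).
- read_camera(name): name is "scene" or "top" or "wrist"; returns a dict with "color" (420x560x3 uint8, red, green, blue), "camera_matrix" (3x3 intrinsics, pixels), "R" (3x3) and "t" (3): a world point X has camera coordinates R X + t; the wrist camera has in their place "mount" (4x4, takes a point from camera to tool coordinates, whose origin is the TCP and whose axes are the tool frame's). Camera axes: x right, y down, z forward; pixel columns grow to the right and rows downward; lengths in mm; the calibration is good to about 2 mm. A picture is of the moment at which its call begins: read the wrist's pose just before it. There is no depth.
- manip.close_job(): hands the job in, once; it reports no verdict.
Trained networks look in a picture, given as the dict that the camera call returned (one of the last four; its "shot" number tells which), for a name from the list of things; names that differ only in an ending like _2 or _b are one class to them, and where a whole thing is asked for, a point or a joint stands for the part that bears it (a point fixed in the world has none). Each returns a list of dicts, best first, with "p" (0 to 1); they miss things now and then, are a little off and sometimes report something else, mostly with a low value. They report only what shows in the picture. A call takes as long as a camera call. They do not tell look-alikes from the thing itself.
- look_for(picture, label): "bbox" ([centre column, centre row, width, height] in pixels, round what is visible of it).
- tip_of(picture, label): "position" ([column, row] in pixels: a listed point, or the origin of a listed thing).
The state is a dict: "time": time; "q": joint angles; "qd": joint speeds; "joint_efforts": joint torques, N m; "eef_pos": TCP position; "eef_rot": TCP orientation; "wrist_force": force on the tool from outside, world axes, zero at the start; "ft_torque": the same for the moment, N m; "finger_gap": finger opening in mm.
Only numpy, scipy, OpenCV 4.12 (cv2) and the standard library are available. Lean on these libraries where they do the work, as an engineer would, in place of code of your own. Each camera call takes 0.05 s, during which the arm holds its last target.

### The job

We are about to fit the drive belt: first put the loose round cover, knob up, onto the rim of the open gear housing so that it sits fully down and level, and let go of it. Then push the sprung tensioner arm back with the fingers until it has clicked past its pawl, and keep it pushed on, well clear of the pawl so that your fingers and not the pawl carry the spring: the job finishes while you are still holding it there. Leave the other things on the bench where they are.

Things in the scene. Friction and masses are not known exactly. Their poses are not given: they have to be found in the camera images.
- cover: loose round grey plastic cover, 0.13 to 0.23 kg: flange 84 mm across and 6 mm thick, below it a spigot 65 mm across and 8 mm deep with a chamfered foot, on top a black round knob 22 mm across and 28 mm high. Origin: centre of the spigot's underside, z up; flange underside at z = 8 mm, flange top at 14 mm, knob top at 42 mm. It starts knob up, standing on its spigot on the bench
- cover_knob (a point): point on the cover's axis inside the knob, 30 mm above the cover's origin
- housing: fixed aluminium gear housing, an open upright cup with a dark belt sheave 110 mm across at its foot (sheave up to 32 mm high); cup 84 mm outside and 72 mm inside diameter, rim 80 mm above the bench. Origin: centre of its underside on the bench
- housing_rim (a point): centre of the housing's mouth, level with the top of the rim; the cover is seated when its flange lies on this rim, its origin then 8 mm below this point
- fixture: fixed belt-drive fixture: dark steel base plate, x -157 to 33 and y -50 to 115 mm in its frame, 12 mm thick. Origin: on the bench under the tensioner's vertical pivot axis, z up. At rest the arm points from the pivot along the fixture's -x; pushed back it swings towards its +y. A stop pin, 12 mm across and 58 mm high, stands at (-58, 88) mm
- tensioner (a joint): angle of the tensioner arm (rad), 0 at rest, growing as it is pushed back (clockwise seen from above), end stop at 0.75. A spring pushes it towards 0: at the paddle about 4 N at rest, 9 N at 0.5, 11 N at the stop, 2 to 3 N more while it rides over the pawl. It clicks past at about 0.5; let go after that, it falls back onto the pawl at about 0.49
- paddle (a point): middle of the face to push on, 130 mm from the pivot, 85 mm above the bench. Axes turn with the arm: x from paddle to pivot, y the way to push, z up. The paddle is an upright aluminium plate at the arm's end, 36 mm wide, 8 mm thick, 59 to 105 mm above the bench, free on both sides
- pawl (a joint): how far the pawl is pressed down (m): 0 when it stands up, about 0.009 while the arm rides over it; it springs back to 0 at the click
- pawl_face (a point): top edge of the pawl's upright catching face, 49 mm above the bench when up. The pawl is a small steel wedge in a guide on the base plate, 100 mm from the pivot, its ramp towards the resting arm
- battery_a: bystander: black battery pack with green trim, 120 x 75 x 62 mm, origin at the centre of its underside
- battery_b: bystander: a second such battery pack, 120 x 75 x 62 mm, origin at the centre of its underside
- tape_roll: bystander: cardboard roll lying flat, 80 mm across, 60 mm hole, 24 mm high, origin at the centre of its underside
- screwdriver: bystander: screwdriver lying on the bench near the robot, about 200 mm long
- wrench: bystander: flat wrench lying on the bench near the robot, about 160 mm long
- oil_bottle: bystander: white bottle, 52 mm across, 130 mm high, standing upright beyond the housing
- idler (a point): top centre of the black idler roller, 38 mm across, standing on the tensioner arm 70 mm from the pivot, top 85 mm above the bench (its screw 89 mm). The arm itself is a flat aluminium bar 24 mm wide and 148 mm long, 50 to 60 mm above the bench
There are look-alikes about, which are no part of the job. What is shaped like the cover but purple is not meant. Leave any blue look-alike of the housing alone.

How it is judged:
By the outcome, as a careful person would: the job done as asked, in the order asked, and still so for the second after the job is handed in, while the arm keeps its last pose, push and grip.
It also fails if it takes over 51 s, if anything falls off the work surface, if the arm or the gripper's body presses on something with over 40 N, if the wrist force passes 120 N, or if a joint passes its speed limit or range.

## Working session

There is one attempt and no reset: what is moved stays moved. The work goes in short steps, Python scripts to look and compute and a tool call to move; the robot and the scene stay as the last step left them, time stands still between calls to the robot, and variables do not carry over. Pictures are saved under pics/ and viewed, and the job is handed in when it is done.

Besides the shell and the picture viewer there is one more tool, called after "Call:" as name(argument=value, ...), one argument or row to a line, values as JSON. apply_moves: Moves the arm, as the interface text tells. Its arguments: {"type":"object","properties":{"steps":{"type":"string"},"gripper":{"type":"number"},"grip_force":{"type":"number"}},"required":["steps"]}

```bash
mkdir -p pics; ls; cat > shot.py <<'E'
import cv2,sys
from plant import manip, read_camera, look_for, tip_of
import numpy as np
E
python3 - <<'E'
from shot import *
s=manip.get_state();print({k:np.round(v,3).tolist() for k,v in s.items()})
for c in ["scene","top"]:
    p=read_camera(c)
    cv2.imwrite(f"pics/{c}0.png",p["color"][:,:,::-1])
    print(c,np.round(p["camera_matrix"],1).tolist(),np.round(p["R"],4).tolist(),np.round(p["t"],1).tolist())
    for l in ["cover","cover_knob","housing","housing_rim","fixture","paddle","pawl_face","idler","tensioner","oil_bottle"]:
        try:
            b=look_for(p,l)
        except Exception as e: b=str(e)
        try: t=tip_of(p,l)
        except Exception as e: t=str(e)
        f=lambda r,k:[(np.round(x[k]).tolist(),round(x["p"],2)) for x in r[:4]] if isinstance(r,list) else r
        print(l,f(b,"bbox"),f(t,"position"))
print(manip.get_state()["time"])
E
```

```text
pics
{'time': 0.0, 'q': [1.281, 0.469, -0.049, 1.534, 0.024, 1.141, -0.082], 'qd': [-0.001, -0.001, 0.001, -0.0, 0.001, -0.001, -0.002], 'joint_efforts': [0.0, -51.031, -0.047, -23.771, 0.011, 0.008, -0.0], 'eef_pos': [173.906, -651.591, 230.239], 'eef_rot': [[-0.966, -0.001, 0.258], [-0.258, 0.002, -0.966], [0.0, -1.0, -0.002]], 'wrist_force': [0.141, -0.329, 0.133], 'ft_torque': [-0.028, 0.024, -0.001], 'finger_gap': 85.567}
scene [[542.6, 0.0, 279.7], [0.0, 542.6, 214.9], [0.0, 0.0, 1.0]] [[-0.769, 0.6391, -0.0143], [0.3914, 0.4531, -0.8009], [-0.5054, -0.6215, -0.5986]] [370.9, -181.4, 1791.1]
cover [([314.0, 198.0, 26.0, 17.0], 0.89), ([242.0, 205.0, 23.0, 20.0], 0.83), ([294.0, 223.0, 32.0, 23.0], 0.58), ([298.0, 293.0, 23.0, 54.0], 0.22)] [([315.0, 203.0], 0.82), ([294.0, 224.0], 0.75), ([245.0, 212.0], 0.59)]
cover_knob [([244.0, 206.0, 32.0, 19.0], 0.96), ([292.0, 224.0, 33.0, 19.0], 0.81), ([315.0, 196.0, 32.0, 20.0], 0.79)] [([239.0, 199.0], 0.73), ([313.0, 192.0], 0.62), ([291.0, 219.0], 0.58)]
housing [([342.0, 255.0, 39.0, 46.0], 0.97), ([332.0, 342.0, 58.0, 59.0], 0.68
[... 1764 characters left out ...]
8.0, 178.0], 0.15)]
fixture [([414.0, 181.0, 88.0, 92.0], 0.85), ([194.0, 229.0, 49.0, 46.0], 0.61)] [([419.0, 158.0], 0.89)]
paddle [([437.0, 178.0, 29.0, 69.0], 0.64)] [([448.0, 200.0], 0.98), ([421.0, 156.0], 0.73)]
pawl_face [([424.0, 195.0, 15.0, 7.0], 0.46)] [([421.0, 194.0], 0.4)]
idler [([437.0, 179.0, 34.0, 69.0], 0.87)] [([440.0, 177.0], 0.83), ([195.0, 228.0], 0.6)]
tensioner [([436.0, 177.0, 30.0, 70.0], 0.73), ([193.0, 228.0, 48.0, 48.0], 0.42)] it knows: battery, cover, cover_knob, fixture, housing, housing_rim, idler, oil_bottle, paddle, pawl_face, screwdriver, tape_roll, wrench
oil_bottle [([168.0, 142.0, 25.0, 29.0], 0.75)] [([173.0, 142.0], 0.9), ([190.0, 231.0], 0.18)]
2.0
```

View pictures.

View pics/scene0.png

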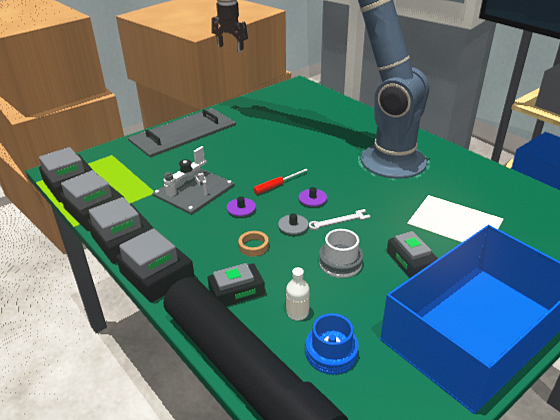

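View pics/top0.png

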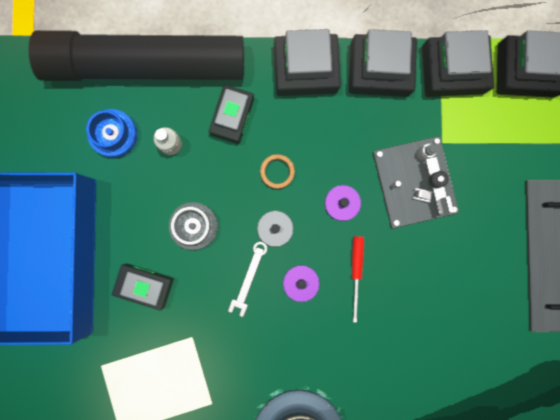

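```bash
python3 - <<'E'
import cv2
a=cv2.imread("pics/top0.png")
cv2.imwrite("pics/t_a.png",cv2.resize(a[100:310,85:365],None,fx=2.8,fy=2.8,interpolation=cv2.INTER_CUBIC))
cv2.imwrite("pics/t_b.png",cv2.resize(a[120:250,360:500],None,fx=4.5,fy=4.5,interpolation=cv2.INTER_CUBIC))
a=cv2.imread("pics/scene0.png")
cv2.imwrite("pics/s_a.png",cv2.resize(a[120:380,140:400],None,fx=2.3,fy=2.3,interpolation=cv2.INTER_CUBIC))
E
```

```text
(no output)
```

View pics/t_a.png

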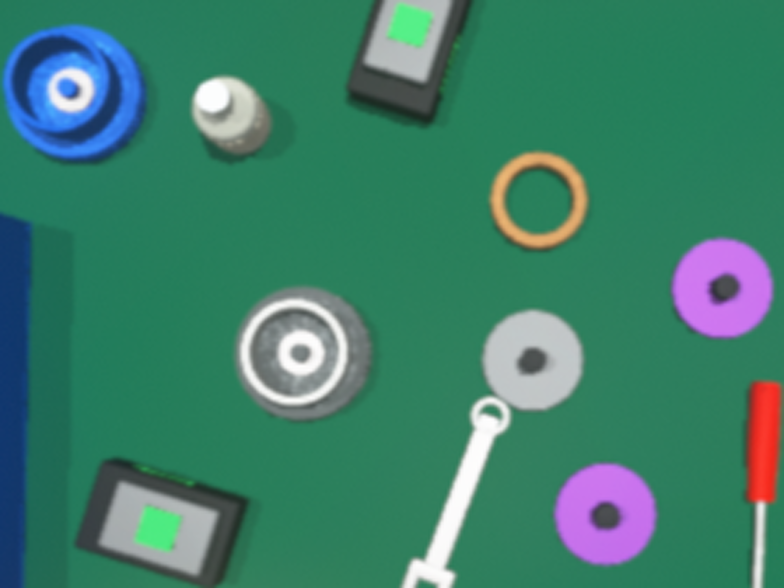

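View pics/t_b.png

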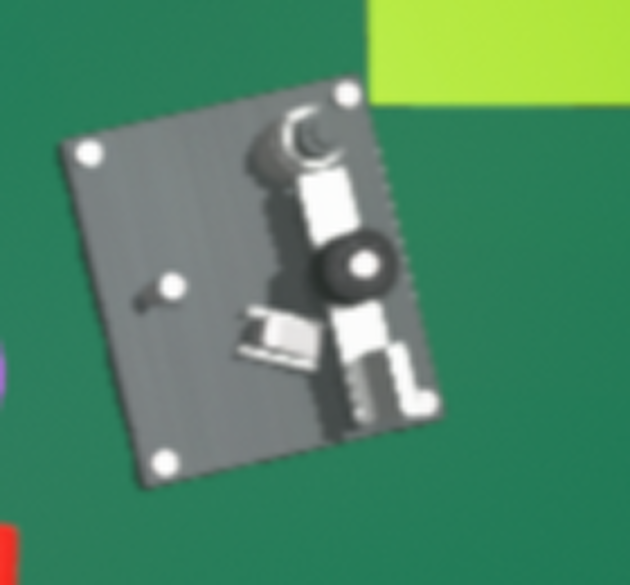

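View pics/s_a.png

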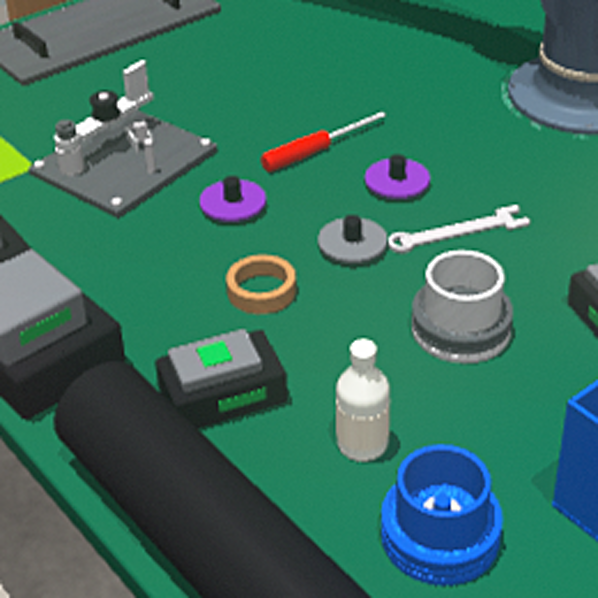

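```bash
cat >> shot.py <<'E'
def ray(p,uv):
    K,R,t=map(np.array,(p["camera_matrix"],p["R"],p["t"]))
    d=R.T@np.linalg.inv(K)@np.array([uv[0],uv[1],1.]); c=-R.T@t
    return c,d
def atz(p,uv,z):
    c,d=ray(p,uv); return c+d*(z-c[2])/d[2]
def proj(p,X):
    X=np.atleast_2d(X).astype(float); x=X@np.array(p["R"]).T+np.array(p["t"]); x=x@np.array(p["camera_matrix"]).T; return x[:,:2]/x[:,2:]
E
cat > fit.py <<'E'
from shot import *
p=read_camera("top"); s=read_camera("scene")
# fixture: screws/corners from crop
f=lambda x,y:(x/4.5+360-.5,y/4.5+120-.5)
g=lambda x,y:(x/2.8+85-.5,y/2.8+100-.5)
corn=[f(145,488),f(62,143),f(358,76),f(442,412)]
for c in corn: print("corner",np.round(atz(p,c,12),1))
# model corners: near-left (-157,115), far-left (33,115), far-right (33,-50), near-right(-157,-50)
M=np.array([[-157,115],[33,115],[33,-50],[-157,-50]],float)
W=np.array([atz(p,c,12)[:2] for c in corn])
mc,wc=M.mean(0),W.mean(0)
H=(M-mc).T@(W-wc); th=np.arctan2(H[0,1]-H[1,0],H[0,0]+H[1,1])
R=np.array([[np.cos(th),-np.sin(th)],[np.sin(th),np.cos(th)]])
t=wc-R@mc
print("fixture th",th,"t",t,"res",np.round(W-(M@R.T+t),1).tolist())
for n,uv,z in [("idler",f(365,264),89),("pin",f(172,286),58)]:
    w=atz(p,uv,z)[:2]; print(n,np.round(w,1),"in fixture",np.round(R.T@(w-t),1))
print("cover top knob",atz(p,g(529,361),42),"flange",atz(p,g(533,360),14))
print("rim top",atz(p,g(294,352),80))
h=lambda x,y:(x/2.3+140-.5,y/2.3+120-.5)
print("rim scene",atz(s,h(464.5,276),80),"knob scene top",atz(s,h(352,222),42),"flange",atz(s,h(352,240),14))
Pd=np.array([-130,0]);print("paddle",R@Pd+t)
E
python3 fit.py
```

```text
corner [ 481.2 -224.4   12. ]
corner [ 664.1 -182.6   12. ]
corner [ 700.5 -341.5   12. ]
corner [ 521.3 -382.8   12. ]
fixture th 0.23023876169994686 t [ 659.55495376 -300.33033437] res [[0.7, -0.2], [-1.3, -1.8], [-2.6, -0.0], [3.2, 2.0]]
idler [ 591.9 -318.2] in fixture [-69.9  -1.9]
pin [ 583.7 -228.9] in fixture [-57.6  86.9]
cover top knob [479.83004357  56.51609478  42.        ] flange [480.95398282  52.69824664  14.        ]
rim top [486.67735079 244.19638944  80.        ]
rim scene [491.31133744 251.08858947  80.        ] knob scene top [486.46183328  60.89768558  42.        ] flange [485.63714307  59.93976406  14.        ]
paddle [ 532.98540222 -329.99763324]
```

Call:
apply_moves(
  steps="-0.037 0 -0.0465 0 0 0;-0.037 0 -0.0465 0 0 0;-0.037 0 -0.0465 0 0 0;-0.037 0 -0.0465 0 0 0;-0.037 0 -0.0465 0 0 0;-0.037 0 -0.0465 0 0 0;-0.037 0 -0.0465 0 0 0;-0.037 0 -0.0465 0 0 0;-0.037 0 -0.0465 0 0 0;-0.037 0 -0.0465 0 0 0;-0.037 0 -0.0465 0 0 0;-0.037 0 -0.0465 0 0 0;-0.037 0 -0.0465 0 0 0;0 0 0 0 0 0",
  gripper=0.6,
)

```text
time: 3.85
eef_pos: [484.0, 61.1, 231.8]
eef_rot: [[-0.964, 0.002, 0.266], [-0.266, 0.003, -0.964], [-0.002, -1.0, -0.002]]
wrist_force: [-0.6, 0.2, 0.5]
finger_gap: 51.2
```

```bash
cat >> shot.py <<'E'
def wrist(name=None):
    s=manip.get_state(); p=read_camera("wrist")
    T=np.eye(4);T[:3,:3]=np.array(s["eef_rot"]);T[:3,3]=s["eef_pos"]
    C=np.linalg.inv(T@np.array(p["mount"])); p["R"]=C[:3,:3];p["t"]=C[:3,3]
    if name: cv2.imwrite(f"pics/{name}.png",p["color"][:,:,::-1])
    return s,p
E
python3 - <<'E'
from shot import *
s,p=wrist("w1")
print(s["time"],np.round(s["eef_pos"],1),np.round(s["eef_rot"],3).tolist(),np.round(s["q"],2),s["finger_gap"],np.round(s["wrist_force"],2))
print(np.round(p["mount"],3).tolist(),np.round(p["camera_matrix"],1).tolist())
for l in ["cover","cover_knob","housing_rim","wrench"]:
    b=tip_of(p,l); print(l,[(np.round(x["position"],1).tolist(),round(x["p"],2),np.round(atz(p,x["position"],{"cover":0,"cover_knob":30,"housing_rim":80}.get(l,0)),1).tolist()) for x in b])
E
```

```text
3.85 [484.   61.1 231.8] [[-0.964, 0.002, 0.266], [-0.266, 0.003, -0.964], [-0.002, -1.0, -0.002]] [ 0.32  0.21 -0.6   1.94  0.14  1.03 -1.65] 51.17450245522388 [-0.55  0.16  0.51]
[[-0.001, 0.944, 0.329, -85.629], [-0.0, -0.329, 0.944, -142.687], [1.0, 0.001, 0.0, 0.09], [0.0, 0.0, 0.0, 1.0]] [[340.0, 0.0, 276.4], [0.0, 340.0, 203.0], [0.0, 0.0, 1.0]]
cover [([435.3, 155.1], 0.93, [542.8, -105.4, 0.0]), ([299.1, 277.2], 0.77, [353.6, -4.3, 0.0]), ([282.3, 167.8], 0.56, [483.5, 54.5, 0.0]), ([71.0, 122.0], 0.42, [471.1, 287.9, 0.0])]
cover_knob [([283.9, 175.9], 0.86, [482.3, 52.8, 30.0]), ([304.2, 290.3], 0.84, [355.3, -8.1, 30.0]), ([449.9, 161.4], 0.68, [542.7, -107.4, 30.0])]
housing_rim [([71.5, 123.4], 0.97, [490.4, 243.7, 80.0])]
wrench [([208.0, 246.0], 0.71, [365.5, 115.3, 0.0])]
```

View pics/w1.png

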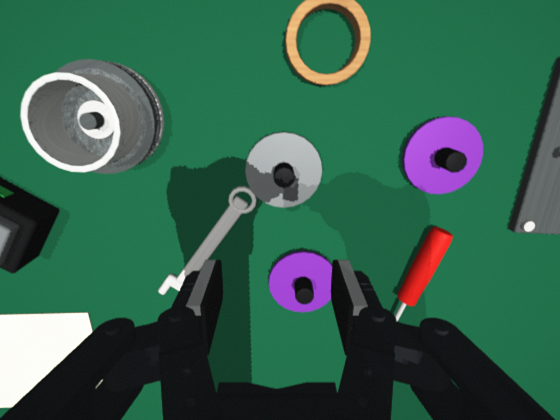

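```bash
python3 - <<'E'
from shot import *
s,p=wrist()
for uv,z in [((284,169.8),14),((284.5,175),42),((70.5,121.5),80)]: print(np.round(atz(p,uv,z),1))
# render check
a=p["color"][:,:,::-1].copy()
th=np.linspace(0,2*np.pi,60)
def circ(c,r,z,col):
    P=np.c_[c[0]+r*np.cos(th),c[1]+r*np.sin(th),0*th+z]; cv2.polylines(a,[np.int32(np.round(proj(p,P)*4))],True,col,1,cv2.LINE_AA,2)
C=atz(p,(284,169.8),14); circ(C,42,14,(0,0,255)); circ(C,11,42,(0,255,255))
H=atz(p,(70.5,121.5),80); circ(H,42,80,(0,0,255));circ(H,36,80,(255,0,255))
cv2.imwrite("pics/w1o.png",cv2.resize(a[50:250,0:340],None,fx=2.3,fy=2.3))
E
```

```text
[483.2  45.4  14. ]
[484.5  45.9  42. ]
[492.5 236.2  80. ]
```

View pics/w1o.png

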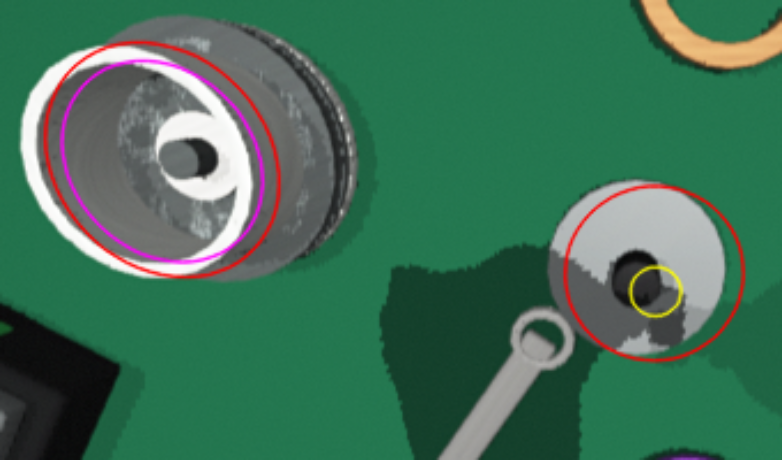

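```bash
cat > meas.py <<'E'
from shot import *
def flange(p,exclude_dark=True,name="x",sat=60,roi=None):
    a=p["color"]; hsv=cv2.cvtColor(a,cv2.COLOR_RGB2HSV)
    return hsv
E
python3 - <<'E'
from shot import *
s,p=wrist("w2")
print(s["time"],np.round(s["eef_pos"],2),np.round(s["qd"],3))
a=p["color"][:,:,::-1].copy()
cv2.imwrite("pics/w2c.png",cv2.resize(a[50:250,0:340],None,fx=2.3,fy=2.3,interpolation=cv2.INTER_CUBIC))
for l in ["cover_knob","housing_rim"]:
    b=tip_of(p,l); print(l,[(np.round(x["position"],1).tolist(),round(x["p"],2),np.round(atz(p,x["position"],{"cover":0,"cover_knob":30,"housing_rim":80}.get(l,0)),1).tolist()) for x in b])
# edge-fit: optimise circle gradient
from scipy.optimize import minimize
g=cv2.GaussianBlur(cv2.cvtColor(p["color"],cv2.COLOR_RGB2LAB).astype(np.float32)[:,:,1],(0,0),1.0)
th=np.linspace(0,2*np.pi,120,endpoint=False)
def score(xy,r,z):
    f=lambda rr:cv2.remap(g,*[np.float32(v)[None] for v in proj(p,np.c_[xy[0]+rr*np.cos(th),xy[1]+rr*np.sin(th),0*th+z]).T],cv2.INTER_LINEAR)[0]
    return float(np.clip(f(r-3)-f(r+3),0,20).mean())
def best(c,r,z):
    return max(((score((c[0]+dx,c[1]+dy),r,z),c[0]+dx,c[1]+dy) for dx in np.arange(-14,14,.5) for dy in np.arange(-14,14,.5)))
print("flange",best((483,52),42,14))
E
```

```text
4.15 [482.65  54.16 231.27] [ 0.     0.001 -0.006 -0.001 -0.001  0.    -0.002]
cover_knob [([271.9, 172.1], 0.93, [481.4, 58.3, 30.0]), ([444.7, 156.8], 0.89, [542.1, -108.7, 30.0]), ([301.0, 288.3], 0.62, [354.6, -10.0, 30.0])]
housing_rim [([59.9, 122.5], 0.8, [489.5, 244.9, 80.0])]
flange (18.573328018188477, np.float64(484.5), np.float64(53.5))
```

View pics/w2c.png

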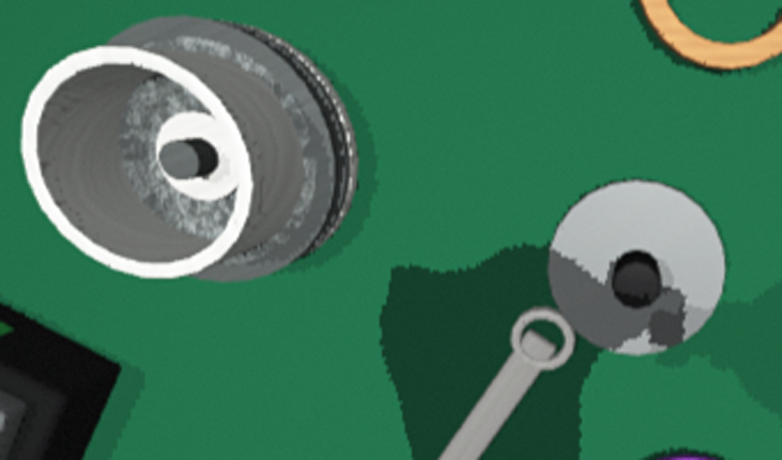

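Call:
apply_moves(
  steps="-0.0015 0.05 0.001 0 0 0;0 0.05 0 0 0 0;0 0.04 0 0 0 0;0 0 0 0 0 0;0 0 0 0 0 0",
)

```text
time: 4.92
eef_pos: [485.8, 55.5, 92.7]
eef_rot: [[-0.966, 0.002, 0.258], [-0.258, 0.0, -0.966], [-0.002, -1.0, 0.0]]
wrist_force: [-0.1, 0.6, 0.6]
finger_gap: 51.4
```

```bash
cat > circ.py <<'E'
from shot import *
th=np.linspace(0,2*np.pi,120,endpoint=False)
def best(p,c,r,z,ch=1,sg=1,R=12,w=3,st=.5):
    g=cv2.GaussianBlur(cv2.cvtColor(p["color"],cv2.COLOR_RGB2LAB).astype(np.float32)[:,:,ch],(0,0),1.0)
    def score(x,y):
        f=lambda rr:cv2.remap(g,*[np.float32(v)[None] for v in proj(p,np.c_[x+rr*np.cos(th),y+rr*np.sin(th),0*th+z]).T],cv2.INTER_LINEAR)[0]
        return float(np.clip(sg*(f(r-w)-f(r+w)),-5,25).mean())
    return max((score(c[0]+dx,c[1]+dy),c[0]+dx,c[1]+dy) for dx in np.arange(-R,R+.1,st) for dy in np.arange(-R,R+.1,st))
E
python3 - <<'E'
from circ import *
s,p=wrist("w3")
print(s["time"],np.round(s["eef_pos"],2),np.round(s["eef_rot"],3).tolist(),np.round(s["qd"],3))
print("flange",best(p,(484,53),42,14),"knob",best(p,(484,53),11,42,0,-1))
E
```

```text
4.925 [485.78  55.47  92.66] [[-0.966, 0.002, 0.258], [-0.258, 0.0, -0.966], [-0.002, -1.0, 0.0]] [ 0.002 -0.019 -0.006 -0.012  0.002 -0.003 -0.002]
flange (22.008092880249023, np.float64(483.5), np.float64(55.0)) knob (23.173967361450195, np.float64(488.0), np.float64(55.5))
```

View pics/w3.png

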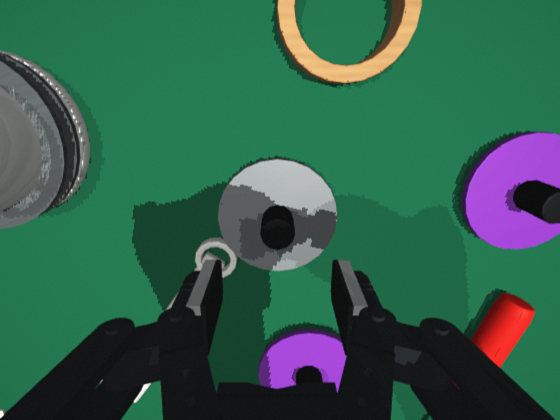

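Call:
apply_moves(
  steps="0.001 0.03 0 0 0 0;0 0.03 0 0 0 0;0 0.0145 0 0 0 0;0 0 0 0 0 0;0 0 0 0 0 0",
)

```text
time: 5.6
eef_pos: [484.8, 55.3, 18.0]
eef_rot: [[-0.966, 0.003, 0.258], [-0.258, 0.0, -0.966], [-0.003, -1.0, 0.0]]
wrist_force: [-0.4, 0.4, -0.1]
finger_gap: 51.1
```

Call:
apply_moves(
  steps="0 0 0 0 0 0;0 0 0 0 0 0;0 0 0 0 0 0;0 0 0 0 0 0;0 0 0 0 0 0",
  gripper=0,
  grip_force=50,
)

```text
time: 6.22
eef_pos: [484.3, 55.1, 17.7]
eef_rot: [[-0.966, 0.001, 0.258], [-0.258, -0.0, -0.966], [-0.001, -1.0, 0.001]]
wrist_force: [-1.4, -0.5, 5.0]
finger_gap: 20.9
```

Call:
apply_moves(
  steps="0 -0.02 0 0 0 0;0 -0.05 0 0 0 0;0 -0.05 0 0 0 0;0 -0.05 0 0 0 0;0 0 0 0 0 0;0 0 0 0 0 0;0 0 0 0 0 0",
  grip_force=70,
)

```text
time: 7.1
eef_pos: [482.4, 54.7, 185.1]
eef_rot: [[-0.966, -0.004, 0.258], [-0.258, -0.0, -0.966], [0.004, -1.0, -0.001]]
wrist_force: [0.6, 0.2, -2.6]
finger_gap: 19.7
```

```bash
python3 - <<'E'
from circ import *
s,p=wrist("w4")
print(s["time"],np.round(s["eef_pos"],2),np.round(s["eef_rot"],3).tolist(),np.round(s["wrist_force"],2),s["finger_gap"])
zb=s["eef_pos"][2]-18
print("flange",best(p,s["eef_pos"][:2],42,zb+14))
print("rim",best(p,(491,245),42,80,0,1), best(p,(491,245),36,80,0,-1))
t=read_camera("top");print("rim top",best(t,(489,246),42,80,0,1,w=4), best(t,(489,246),36,80,0,-1,w=4))
sc=read_camera("scene");print("rim scene",best(sc,(491,247),42,80,0,1,w=4), best(sc,(491,247),36,80,0,-1,w=4))
cv2.imwrite("pics/s4.png",sc["color"][:,:,::-1])
E
```

```text
7.1 [482.37  54.7  185.08] [[-0.966, -0.004, 0.258], [-0.258, -0.0, -0.966], [0.004, -1.0, -0.001]] [ 0.58  0.21 -2.58] 19.675409158621537
flange (17.211454391479492, np.float64(483.87118050651696), np.float64(55.202706865036504))
rim (16.45833396911621, np.float64(491.0), np.float64(243.0)) (14.423636436462402, np.float64(487.5), np.float64(244.5))
rim top (25.0, np.float64(489.5), np.float64(245.5)) (25.0, np.float64(489.0), np.float64(244.5))
rim scene (25.0, np.float64(491.5), np.float64(251.0)) (25.0, np.float64(490.5), np.float64(250.5))
```

View pics/w4.png

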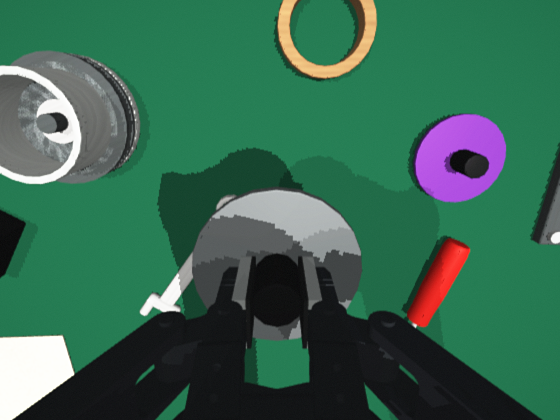

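Call:
apply_moves(
  steps="0.01 0 -0.052 0 0 0;0.01 0 -0.052 0 0 0;0.01 0 -0.052 0 0 0;0.01 0 -0.052 0 0 0;0 0 0 0 0 0;0 0 0 0 0 0;0 0 0 0 0 0;0 0 0 0 0 0",
)

```text
time: 8.25
eef_pos: [392.0, 244.7, 186.6]
eef_rot: [[-0.967, -0.0, 0.256], [-0.256, -0.0, -0.967], [0.0, -1.0, 0.0]]
wrist_force: [-0.4, 0.3, -2.2]
finger_gap: 19.7
```

```bash
python3 - <<'E'
from circ import *
s,p=wrist("w5")
print(s["time"],np.round(s["eef_pos"],2),np.round(s["eef_rot"],3).tolist(),np.round(s["q"],2),s["finger_gap"],np.round(s["qd"],3))
zb=s["eef_pos"][2]-18
print("flange",best(p,s["eef_pos"][:2],42,zb+14))
print("rim",best(p,(491,245),42,80,0,1), best(p,(491,245),36,80,0,-1))
a=p["color"][:,:,::-1].copy()
b=best(p,(491,245),42,80,0,1)[1:]
for r in (36,42):
    cv2.polylines(a,[np.int32(proj(p,np.c_[b[0]+r*np.cos(th),b[1]+r*np.sin(th),0*th+80])*4)],True,(0,0,255),1,cv2.LINE_AA,2)
cv2.imwrite("pics/w5o.png",a)
E
```

```text
8.25 [391.97 244.66 186.61] [[-0.967, -0.0, 0.256], [-0.256, -0.0, -0.967], [0.0, -1.0, 0.0]] [-0.02  0.25 -0.73  2.04  0.2   0.93 -2.16] 19.742242204154028 [-0.003 -0.003 -0.007 -0.001 -0.001 -0.001 -0.001]
flange (14.556180953979492, np.float64(391.96789811255803), np.float64(242.16091603937488))
rim (25.0, np.float64(492.0), np.float64(247.0)) (25.0, np.float64(491.5), np.float64(247.0))
```

View pics/w5o.png

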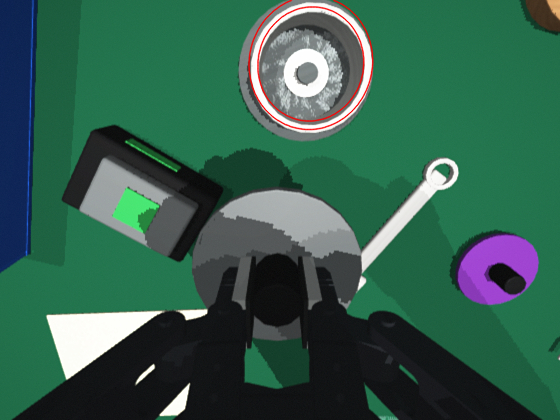

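```bash
python3 - <<'E'
from circ import *
s,p=wrist()
c=np.array(s["eef_pos"]);zb=c[2]-18
for dx in (-2,0,2):
    P=proj(p,np.c_[c[0]+dx+42*np.cos(th),c[1]+42*np.sin(th),0*th+zb+14]);print(dx,P.min(0),P.max(0))
a=p["color"][:,:,::-1].copy()
cv2.polylines(a,[np.int32(proj(p,np.c_[c[0]+42*np.cos(th),c[1]+42*np.sin(th),0*th+zb+14])*4)],True,(0,0,255),1,cv2.LINE_AA,2)
cv2.imwrite("pics/w5p.png",cv2.resize(a[170:350,170:390],None,fx=3.2,fy=3.2))
print(np.round(s["eef_pos"],2))
E
```

```text
-2 [189.39528679 191.51694119] [360.61555214 342.1609295 ]
0 [190.1161861  187.40912913] [361.99502597 339.2121753 ]
2 [190.8426511  183.26702401] [363.38515128 336.24258512]
[391.9  244.83 186.67]
```

View pics/w5p.png

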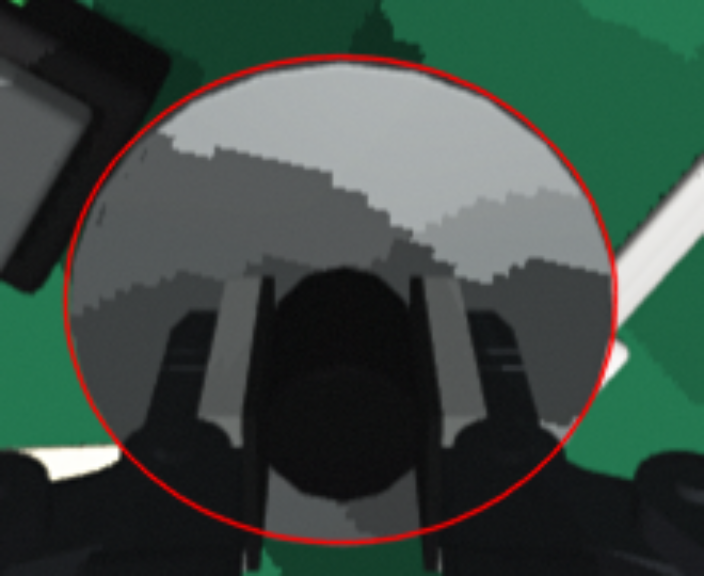

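Call:
apply_moves(
  steps="-0.0486 0 0.0117 0 0 0;-0.0486 0 0.0117 0 0 0;0 0.03 0 0 0 0;0 0.03 0 0 0 0;0 0 0 0 0 0;0 0 0 0 0 0;0 0 0 0 0 0",
)

```text
time: 9.22
eef_pos: [492.2, 248.7, 128.3]
eef_rot: [[-0.966, 0.003, 0.258], [-0.258, 0.001, -0.966], [-0.003, -1.0, -0.0]]
wrist_force: [0.5, -0.3, -2.8]
finger_gap: 19.6
```

```bash
python3 - <<'E'
from circ import *
s,p=wrist("w6")
print(s["time"],np.round(s["eef_pos"],2),np.round(s["eef_rot"],4).tolist(),np.round(s["wrist_force"],2))
sc=read_camera("scene");a=sc["color"][:,:,::-1]
cv2.imwrite("pics/s6.png",cv2.resize(a[170:300,270:410],None,fx=4.5,fy=4.5,interpolation=cv2.INTER_CUBIC))
E
```

```text
9.225 [492.21 248.74 128.32] [[-0.9662, 0.0027, 0.2578], [-0.2578, 0.0011, -0.9662], [-0.0029, -1.0, -0.0004]] [ 0.48 -0.34 -2.83]
```

View pics/s6.png

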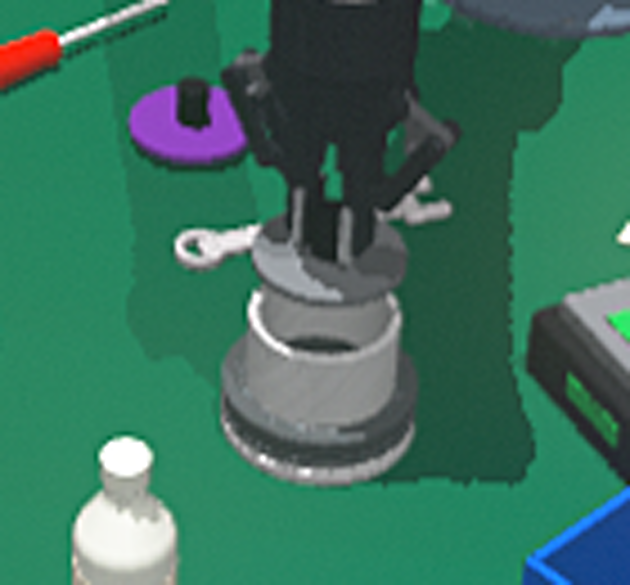

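View pics/w6.png

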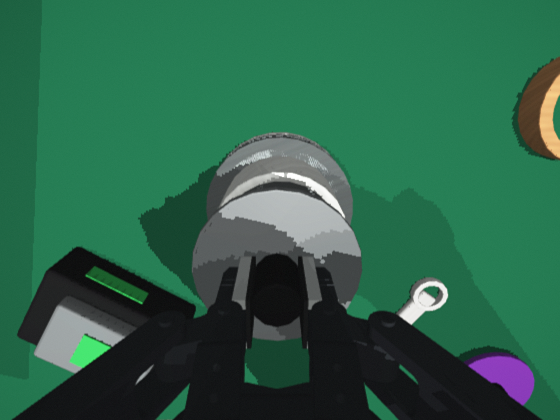

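Call:
apply_moves(
  steps="0 0.011 0.0016 0 0 0;0 0.008 0 0 0 0;0 0 0 0 0 0;0 0 0 0 0 0",
)

```text
time: 9.82
eef_pos: [491.8, 246.8, 107.7]
eef_rot: [[-0.966, -0.0, 0.258], [-0.258, 0.0, -0.966], [0.0, -1.0, -0.0]]
wrist_force: [-0.4, 0.9, -1.4]
finger_gap: 19.8
```

```bash
python3 - <<'E'
from circ import *
s,p=wrist("w7")
print(s["time"],np.round(s["eef_pos"],2),np.round(s["eef_rot"],4).tolist(),np.round(s["wrist_force"],2))
sc=read_camera("scene");a=sc["color"][:,:,::-1]
cv2.imwrite("pics/s7.png",cv2.resize(a[170:300,270:410],None,fx=4.5,fy=4.5,interpolation=cv2.INTER_CUBIC))
E
```

```text
9.825 [491.76 246.79 107.69] [[-0.9661, -0.0002, 0.258], [-0.258, 0.0001, -0.9661], [0.0001, -1.0, -0.0001]] [-0.4   0.89 -1.42]
```

View pics/s7.png

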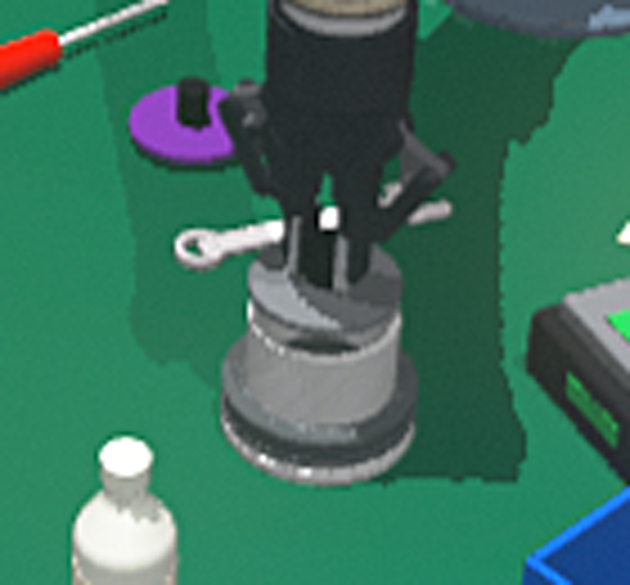

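View pics/w7.png

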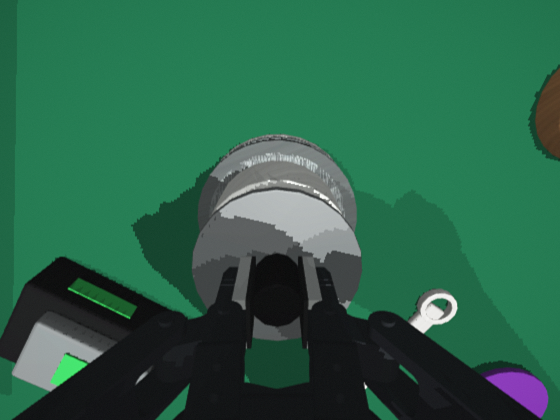

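Call:
apply_moves(
  steps="0 0.005 0 0 0 0;0 0.004 0 0 0 0;0 0 0 0 0 0;0 0 0 0 0 0",
)

```text
time: 10.42
eef_pos: [491.8, 246.7, 98.8]
eef_rot: [[-0.966, -0.0, 0.258], [-0.258, -0.0, -0.966], [0.0, -1.0, 0.0]]
wrist_force: [-0.5, 0.7, -1.9]
finger_gap: 20.2
```

Call:
apply_moves(
  steps="0 0.003 0 0 0 0;0 0.002 0 0 0 0;0 0 0 0 0 0",
)

```text
time: 10.8
eef_pos: [491.6, 246.5, 93.6]
eef_rot: [[-0.966, -0.0, 0.258], [-0.258, -0.0, -0.966], [0.0, -1.0, 0.0]]
wrist_force: [-0.5, 0.2, -2.6]
finger_gap: 20.0
```

Call:
apply_moves(
  steps="0 0.0015 0 0 0 0;0 0.0015 0 0 0 0;0 0 0 0 0 0",
)

```text
time: 11.18
eef_pos: [491.7, 246.5, 90.6]
eef_rot: [[-0.966, -0.0, 0.258], [-0.258, -0.0, -0.966], [0.0, -1.0, 0.0]]
wrist_force: [0.4, 0.4, -2.1]
finger_gap: 19.8
```

Call:
apply_moves(
  steps="0 0.001 0 0 0 0;0 0 0 0 0 0;0 0 0 0 0 0",
)

```text
time: 11.55
eef_pos: [491.8, 246.7, 89.9]
eef_rot: [[-0.966, 0.0, 0.258], [-0.258, 0.0, -0.966], [-0.0, -1.0, 0.0]]
wrist_force: [0.1, -0.1, -1.5]
finger_gap: 20.0
```

Call:
apply_moves(
  steps="0 0.001 0 0 0 0;0 0.0005 0 0 0 0;0 0 0 0 0 0;0 0 0 0 0 0",
)

```text
time: 12.05
eef_pos: [491.9, 246.7, 89.8]
eef_rot: [[-0.966, 0.001, 0.258], [-0.258, -0.001, -0.966], [-0.001, -1.0, 0.001]]
wrist_force: [-4.1, -2.6, 9.1]
finger_gap: 19.7
```

```bash
python3 - <<'E'
from circ import *
s,p=wrist("w8")
print(s["time"],np.round(s["eef_pos"],2),np.round(s["wrist_force"],2))
sc=read_camera("scene");a=sc["color"][:,:,::-1]
cv2.imwrite("pics/s8.png",cv2.resize(a[170:300,270:410],None,fx=4.5,fy=4.5,interpolation=cv2.INTER_CUBIC))
E
```

```text
12.05 [491.86 246.67  89.82] [-4.09 -2.61  9.05]
```

View pics/s8.png

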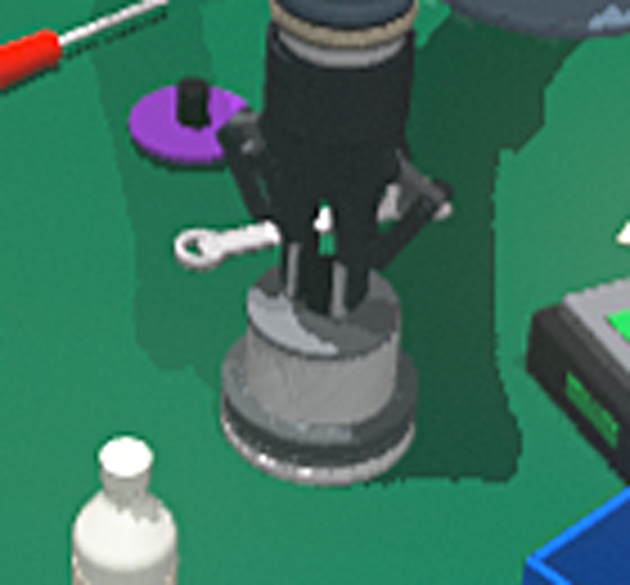

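Call:
apply_moves(
  steps="0 0 0 0 0 0;0 0 0 0 0 0;0 0 0 0 0 0;0 -0.03 0 0 0 0;0 -0.05 0 0 0 0;0 -0.05 0 0 0 0;0 0 0 0 0 0;0 0 0 0 0 0",
  gripper=0.6,
)

```text
time: 13.15
eef_pos: [491.5, 246.2, 217.7]
eef_rot: [[-0.966, -0.001, 0.258], [-0.258, -0.001, -0.966], [0.001, -1.0, 0.001]]
wrist_force: [-0.1, 0.1, -0.5]
finger_gap: 50.9
```

```bash
python3 - <<'E'
from circ import *
s,p=wrist("w9")
print(s["time"],np.round(s["eef_pos"],2),np.round(s["eef_rot"],3).tolist(),np.round(s["wrist_force"],2),np.round(s["q"],2))
print("flange@86",best(p,(491.8,247),42,86,0,1))
sc=read_camera("scene");a=sc["color"][:,:,::-1]
cv2.imwrite("pics/s9.png",cv2.resize(a[170:300,270:410],None,fx=4.5,fy=4.5,interpolation=cv2.INTER_CUBIC))
t=read_camera("top");a=t["color"][:,:,::-1]
cv2.imwrite("pics/t9.png",a)
E
```

```text
13.15 [491.47 246.18 217.74] [[-0.966, -0.001, 0.258], [-0.258, -0.001, -0.966], [0.001, -1.0, 0.001]] [-0.1   0.1  -0.52] [ 0.    0.36 -0.69  1.82  0.26  1.06 -2.09]
flange@86 (23.144392013549805, np.float64(490.3), np.float64(245.5))
```

View pics/s9.png

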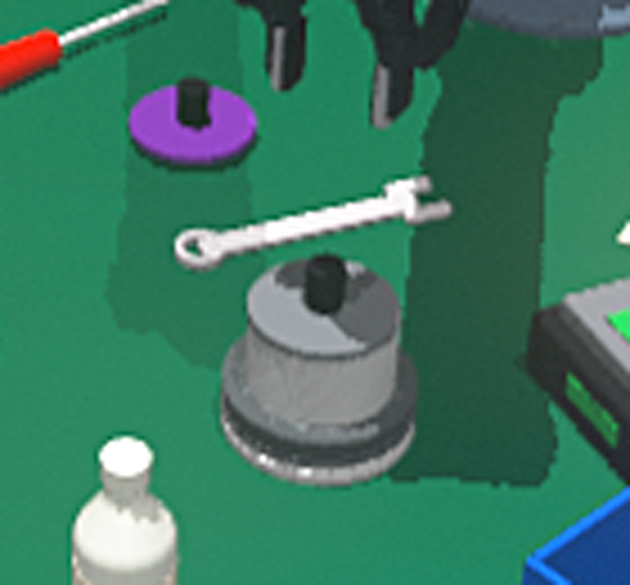

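View pics/w9.png

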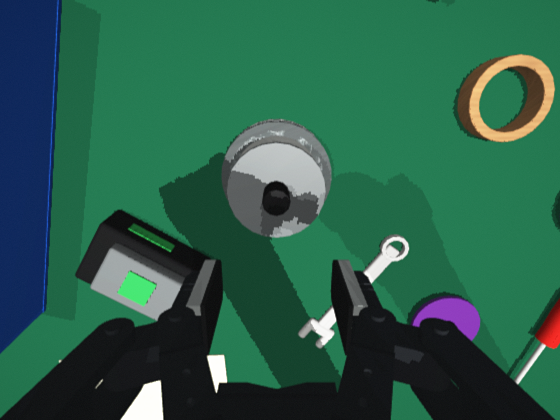

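Call:
apply_moves(
  steps="0.0137 0 0.0543 0 0 0;0.0137 0 0.0543 0 0 0;0.0137 0 0.0543 0 0 0;0.0137 0 0.0543 0 0 0;0.0137 0 0.0543 0 0 0;0.0137 0 0.0543 0 0 0;0.0137 0 0.0543 0 0 0;0.0137 0 0.0543 0 0 0;0.0137 0 0.0543 0 0 0;0.0137 0 0.0543 0 0 0;0.0137 0 0.0543 0 0 0;0 0 0 0 0 0;0 0 0 0 0 0;0 0 0 0 0 0",
  gripper=0,
)

```text
time: 15.05
eef_pos: [500.6, -367.3, 218.0]
eef_rot: [[-0.965, -0.0, 0.261], [-0.261, 0.001, -0.965], [0.0, -1.0, -0.001]]
wrist_force: [-0.5, 0.6, 0.2]
finger_gap: 0.1
```

```bash
python3 - <<'E'
from circ import *
s,p=wrist("w10")
print(s["time"],np.round(s["eef_pos"],2),np.round(s["eef_rot"],3).tolist(),np.round(s["wrist_force"],2),np.round(s["q"],2),s["finger_gap"])
for l,z in [("paddle",85),("idler",85),("pawl_face",49),("fixture",0)]:
    print(l,[(np.round(x["position"],1).tolist(),round(x["p"],2),np.round(atz(p,x["position"],z),1).tolist()) for x in tip_of(p,l)])
E
```

```text
15.05 [ 500.62 -367.28  217.97] [[-0.965, -0.0, 0.261], [-0.261, 0.001, -0.965], [0.0, -1.0, -0.001]] [-0.54  0.63  0.24] [ 0.88  0.43 -0.43  1.67  0.19  1.09 -0.91] 0.12693871217346034
paddle [([248.6, 139.5], 0.66, [537.1, -334.2, 85.0])]
idler [([244.1, 62.0], 0.91, [592.4, -317.4, 85.0])]
pawl_face [([196.3, 82.8], 0.67, [566.6, -277.7, 49.0])]
fixture [([54.5, 227.1], 0.59, [366.8, -138.5, 0.0])]
```

View pics/w10.png

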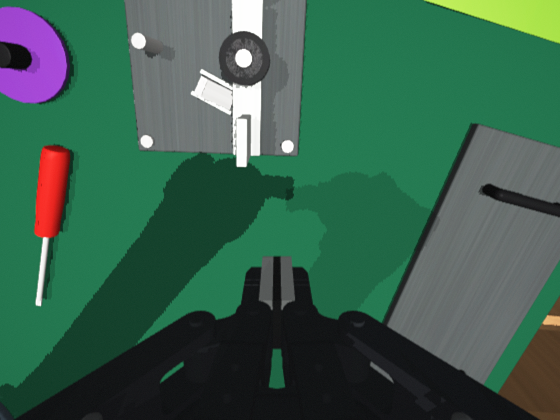

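```bash
python3 - <<'E'
from circ import *
import cv2
a=cv2.imread("pics/w10.png");cv2.imwrite("pics/w10c.png",cv2.resize(a[20:190,170:310],None,fx=4.2,fy=4.2,interpolation=cv2.INTER_CUBIC))
E
```

View pics/w10c.png

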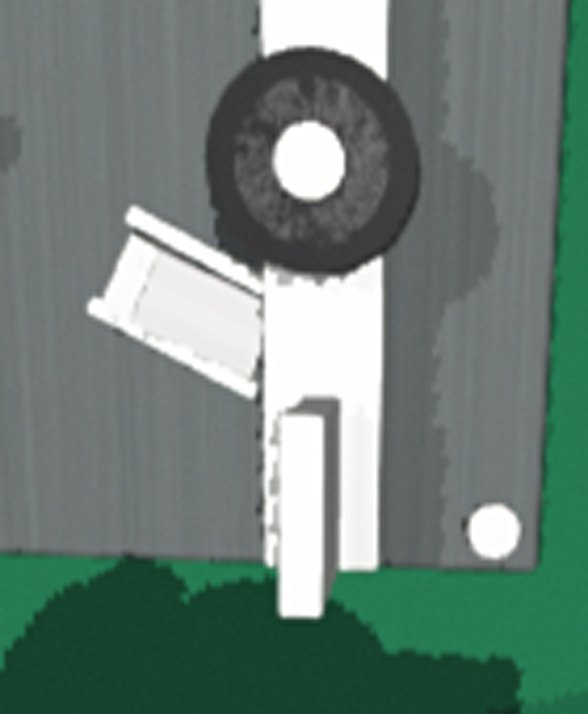

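```bash
cat > fx.py <<'E'
from shot import *
E
python3 - <<'E'
from circ import *
s,p=wrist()
g=lambda x,y:(170+x/4.2-.4,20+y/4.2-.4)
A=atz(p,g(325,412),105);B=atz(p,g(323,617),105);L=atz(p,g(280,412),105);L2=atz(p,g(278,617),105);I=atz(p,g(313,158),85)
for n,v in zip("ABLlI",(A,B,L,L2,I)): print(n,np.round(v,1))
m=(L+L2+A+B)/4; d=(I-m)[:2]; print("mid",m,"dist idler",np.hypot(*d),"th",np.arctan2(d[1],d[0]), "edge th",np.arctan2(*(A-B)[[1,0]]))
u=d/np.hypot(*d); piv=I[:2]+70*u; print("pivot",piv)
print(np.round(s["eef_pos"],1),np.round(s["eef_rot"],4).tolist())
E
```

```text
A [ 555.5 -331.7  105. ]
B [ 519.8 -339.8  105. ]
L [ 553.4 -324.1  105. ]
l [ 517.7 -331.9  105. ]
I [ 595.7 -318.2   85. ]
mid [ 536.59460108 -331.85483959  105.        ] dist idler 60.62942094180026 th 0.22683317329091385 edge th 0.22417610367334762
pivot [ 663.87775042 -302.47720339]
[ 500.4 -368.6  218.6] [[-0.9659, 0.0002, 0.259], [-0.259, -0.0003, -0.9659], [-0.0002, -1.0, 0.0003]]
```

Call:
apply_moves(
  steps="-0.0427 0 0.0239 0 0 0;0 0.05 0 0 0 0;0 0.05 0 0 0 0;0 0.046 0 0 0 0;0 0 0 0 0 0;0 0 0 0 0 0;0 0 0 0 0 0",
)

```text
time: 16.23
eef_pos: [549.3, -382.2, 75.2]
eef_rot: [[-0.966, 0.004, 0.258], [-0.258, -0.003, -0.966], [-0.003, -1.0, 0.004]]
wrist_force: [0.6, -0.2, 0.4]
finger_gap: 0.2
```

```bash
python3 - <<'E'
from circ import *
s,p=wrist("w11")
print(s["time"],np.round(s["eef_pos"],2),np.round(s["eef_rot"],3).tolist(),np.round(s["wrist_force"],2),np.round(s["q"],2),s["finger_gap"])
sc=read_camera("scene");a=sc["color"][:,:,::-1]
cv2.imwrite("pics/s11.png",cv2.resize(a[120:230,130:270],None,fx=5,fy=5,interpolation=cv2.INTER_CUBIC))
E
```

```text
16.225 [ 549.25 -382.23   75.17] [[-0.966, 0.004, 0.258], [-0.258, -0.003, -0.966], [-0.003, -1.0, 0.004]] [ 0.59 -0.16  0.44] [ 0.8   0.64 -0.38  1.67  0.29  0.88 -1.  ] 0.22920227187310024
```

View pics/w11.png

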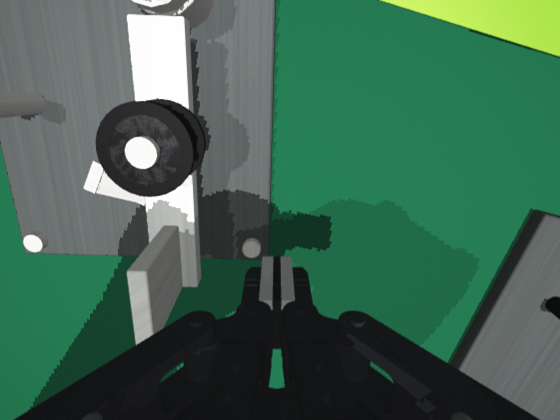

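View pics/s11.png

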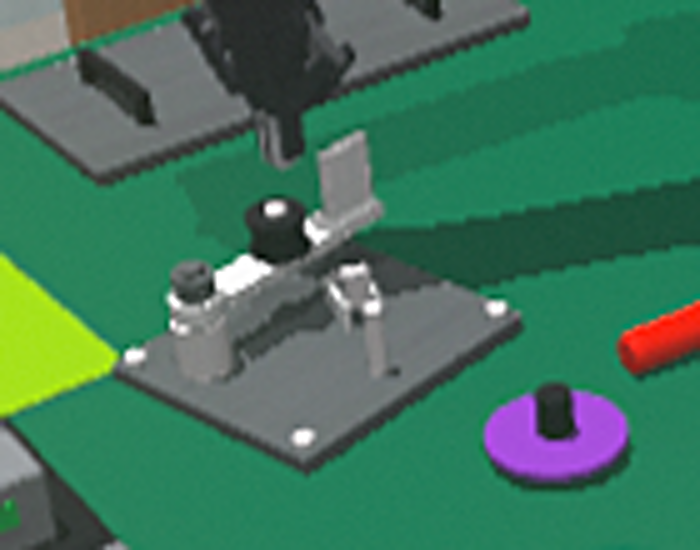

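Call:
apply_moves(
  steps="0 -0.002 -0.018 0 0 0;0 0 -0.013 0 0 0;0 0 0 0 0 0;0 0 0 0 0 0",
  grip_force=80,
)

```text
time: 16.82
eef_pos: [539.7, -351.5, 74.4]
eef_rot: [[-0.966, 0.0, 0.258], [-0.258, -0.0, -0.966], [-0.0, -1.0, 0.0]]
wrist_force: [-0.3, -0.2, -0.5]
finger_gap: -0.2
```

```bash
cat > st.py <<'E'
from circ import *
def rel(s,piv=(663.9,-302.5),th=.227):
    d=np.array(s["eef_pos"][:2])-piv; c,n=np.cos(th),np.sin(th)
    return np.array([c*d[0]+n*d[1],-n*d[0]+c*d[1]])
E
python3 - <<'E'
from st import *
s,p=wrist("w12")
print(s["time"],np.round(s["eef_pos"],2),rel(s),np.round(s["wrist_force"],2),s["finger_gap"])
E
```

```text
16.825 [ 539.67 -351.53   74.45] [-132.07792042  -19.80900823] [-0.32 -0.18 -0.49] -0.18230046990608176
```

View pics/w12.png

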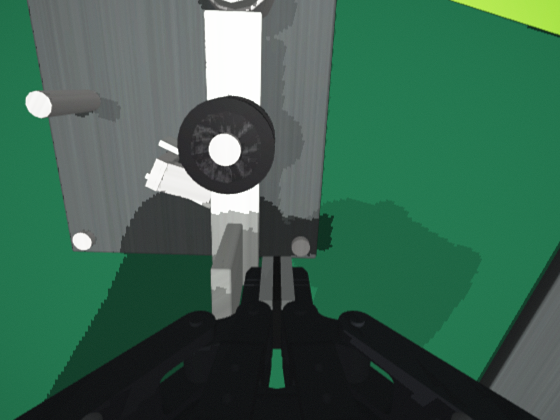

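Call:
apply_moves(
  steps="0 -0.003 0 0 0 0;0.0006 0 -0.0065 0 2.9 0;0.0006 0 -0.0065 0 2.9 0;0.0006 0 -0.0065 0 2.9 0;0.0006 0 -0.0065 0 2.9 0;0 0 0 0 0 0",
)

```text
time: 17.62
eef_pos: [532.3, -328.8, 77.7]
eef_rot: [[-0.998, 0.001, 0.058], [-0.058, -0.003, -0.998], [-0.0, -1.0, 0.003]]
wrist_force: [0.0, -5.2, -0.9]
finger_gap: -0.0
```

```bash
python3 - <<'E'
from st import *
s,p=wrist("w13")
print(s["time"],np.round(s["eef_pos"],2),rel(s),np.round(s["eef_rot"],3).tolist(),np.round(s["wrist_force"],2),s["finger_gap"],np.round(s["q"],2))
E
```

```text
17.625 [ 532.34 -328.83   77.67] [-134.11372774    3.95902712] [[-0.998, 0.001, 0.058], [-0.058, -0.003, -0.998], [-0.0, -1.0, 0.003]] [ 0.03 -5.2  -0.88] -0.03202881770137005 [ 0.73  0.58 -0.33  1.78  0.25  0.83 -1.24]
```

View pics/w13.png

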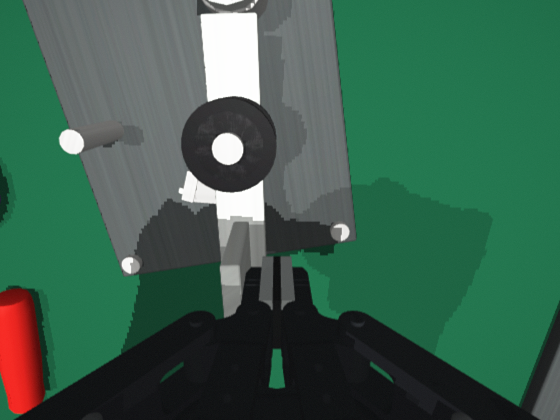

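Call:
apply_moves(
  steps="0 0 -0.0066 0 2.9 0;0 0 -0.0066 0 2.9 0;0 0 -0.0066 0 2.9 0;0 0 -0.0066 0 2.9 0;0 0 -0.0066 0 2.9 0;0 0 -0.0066 0 2.9 0;0 0 -0.0066 0 2.9 0;0 0 -0.0066 0 2.9 0;0 0 0 0 0 0;0 0 0 0 0 0",
)

```text
time: 18.92
eef_pos: [533.9, -278.1, 76.6]
eef_rot: [[-0.94, -0.009, -0.342], [0.342, -0.003, -0.94], [0.007, -1.0, 0.006]]
wrist_force: [-8.4, -8.2, 1.8]
finger_gap: 0.4
```

```bash
cat > chk.py <<'E'
from st import *
import sys
n=sys.argv[1]
s,p=wrist("w"+n)
r=rel(s);print(s["time"],np.round(s["eef_pos"],2),r,np.hypot(*r),np.round(s["eef_rot"],3).tolist(),np.round(s["wrist_force"],2),s["finger_gap"],np.round(s["q"],2),np.round(s["qd"],3))
# arm angle from idler
for l,z in (("idler",85),("paddle",85),("pawl_face",49)):
  for x in tip_of(p,l)[:2]:
    X=atz(p,x["position"],z); q=rel({"eef_pos":X}); print(l,round(x["p"],2),np.round(x["position"],1),np.round(X,1),"r",np.round(np.hypot(*q),1),"ang",np.round(np.arctan2(q[1],-q[0]),3))
sc=read_camera("scene");a=sc["color"][:,:,::-1]
cv2.imwrite(f"pics/s{n}.png",cv2.resize(a[120:230,130:270],None,fx=5,fy=5,interpolation=cv2.INTER_CUBIC))
E
python3 chk.py 14
```

```text
18.925 [ 533.86 -278.07   76.59] [-121.20073676   53.06950161] 132.31020592516884 [[-0.94, -0.009, -0.342], [0.342, -0.003, -0.94], [0.007, -1.0, 0.006]] [-8.42 -8.23  1.82] 0.38859276702857326 [ 0.58  0.54 -0.24  1.84  0.18  0.8  -1.67] [ 0.003  0.     0.001  0.001 -0.    -0.     0.   ]
idler 0.77 [223.6 154.8] [ 596.9 -278.3   85. ] r 71.2 ang 0.574
paddle 0.74 [246.  282.1] [ 539.5 -265.    85. ] r 129.9 ang 0.519
paddle 0.4 [224.5 159.4] [ 595.1 -277.9   85. ] r 73.1 ang 0.57
pawl_face 0.67 [259.2 194.2] [ 566.2 -280.1   49. ] r 100.2 ang 0.453
```

View pics/w14.png

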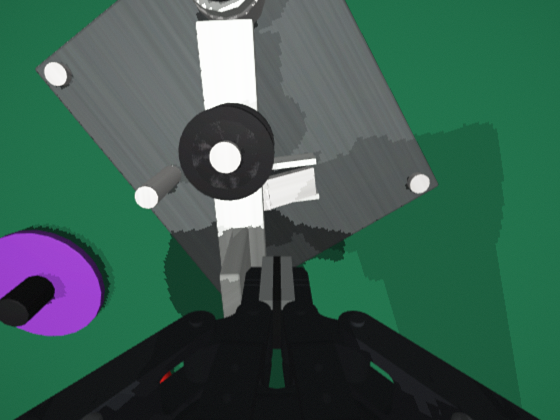

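View pics/s14.png

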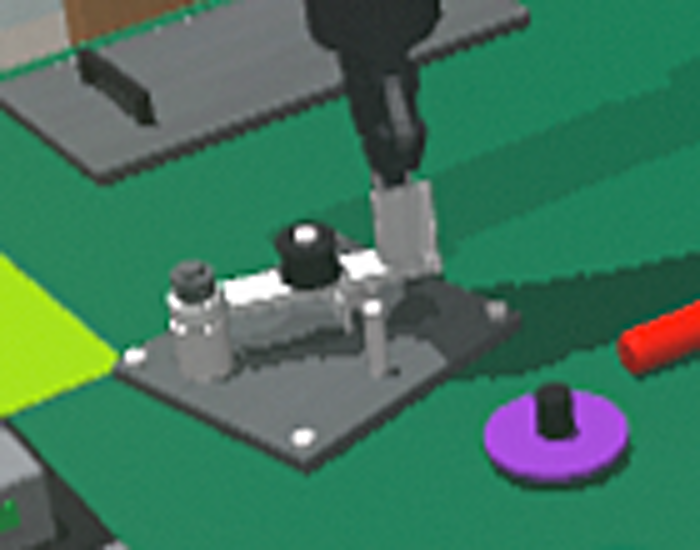

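Call:
apply_moves(
  steps="0.0012 0 -0.0066 0 2.9 0;0.0012 0 -0.0066 0 2.9 0;0 0 0 0 0 0;0 0 0 0 0 0;0 0 0 0 0 0",
)

```text
time: 19.8
eef_pos: [536.8, -265.4, 76.6]
eef_rot: [[-0.9, -0.008, -0.435], [0.435, -0.003, -0.9], [0.006, -1.0, 0.007]]
wrist_force: [-7.9, -8.0, 1.9]
finger_gap: -0.1
```

```bash
python3 chk.py 15
```

```text
19.8 [ 536.76 -265.39   76.6 ] [-115.52248979   64.77388263] 132.44282357903418 [[-0.9, -0.008, -0.435], [0.435, -0.003, -0.9], [0.006, -1.0, 0.007]] [-7.87 -8.04  1.95] -0.12493833058047461 [ 0.54  0.53 -0.21  1.85  0.16  0.79 -1.78] [ 0.001 -0.001 -0.001 -0.002  0.001 -0.001 -0.001]
idler 0.95 [224.1 159.3] [ 597.8 -271.2   85. ] r 73.2 ang 0.669
paddle 0.78 [247.6 288.2] [ 540.5 -252.1   85. ] r 133.3 ang 0.615
pawl_face 0.72 [276.4 189.9] [ 566.9 -279.8   49. ] r 99.6 ang 0.457
```

View pics/w15.png

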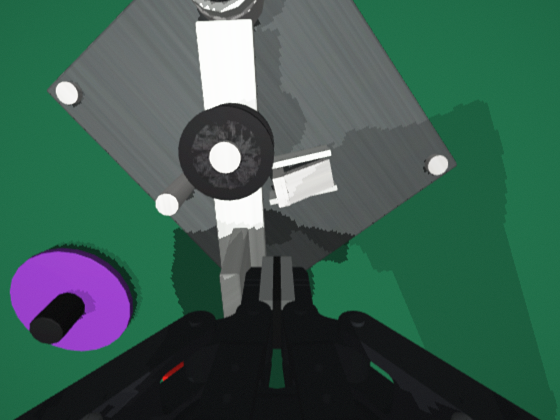

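View pics/s15.png

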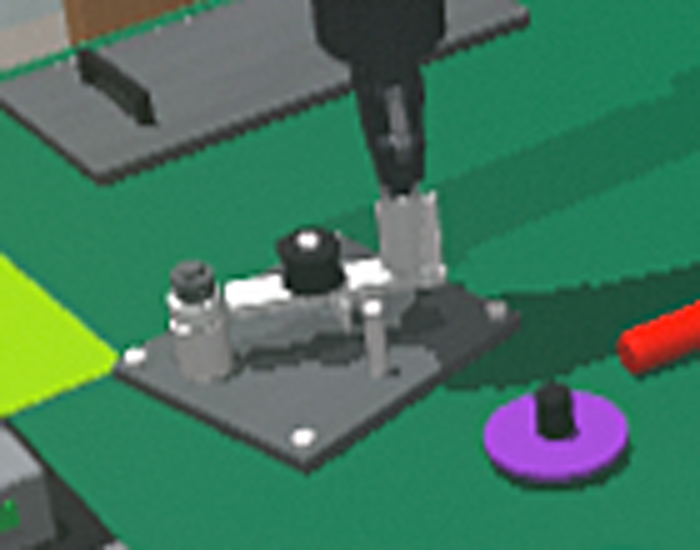

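Call:
apply_moves(
  steps="0 0 0 0 0 0;0 0 0 0 0 0;0 0 0 0 0 0;0 0 0 0 0 0;0 0 0 0 0 0;0 0 0 0 0 0;0 0 0 0 0 0;0 0 0 0 0 0",
)

```text
time: 21.05
eef_pos: [536.8, -265.4, 76.6]
eef_rot: [[-0.9, -0.008, -0.435], [0.435, -0.003, -0.9], [0.006, -1.0, 0.006]]
wrist_force: [-7.1, -7.2, 2.2]
finger_gap: -0.1
```

```bash
python3 chk.py 16; python3 - <<'E'
from circ import *
for c in ("scene","top"): cv2.imwrite(f"pics/{c}16.png",read_camera(c)["color"][:,:,::-1])
E
```

```text
21.05 [ 536.75 -265.36   76.59] [-115.52454761   64.80588143] 132.46027090489457 [[-0.9, -0.008, -0.435], [0.435, -0.003, -0.9], [0.006, -1.0, 0.006]] [-7.09 -7.19  2.18] -0.1071895956112936 [ 0.54  0.53 -0.21  1.85  0.16  0.79 -1.78] [-0.     0.001  0.001 -0.001  0.    -0.001  0.001]
idler 0.96 [225.2 159. ] [ 597.7 -271.6   85. ] r 73.1 ang 0.663
paddle 0.81 [247.  286.4] [ 541.4 -252.2   85. ] r 132.4 ang 0.616
pawl_face 0.73 [276.  192.5] [ 565.7 -278.9   49. ] r 101.0 ang 0.463
```

View pics/top16.png

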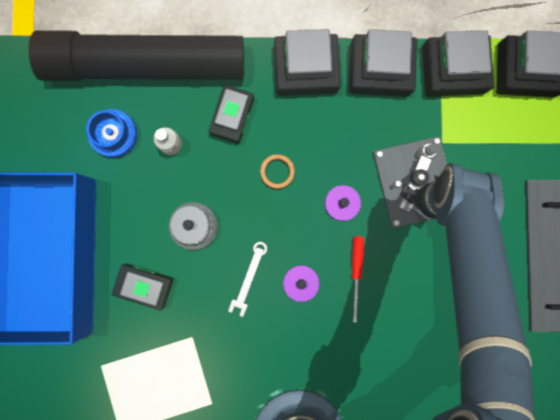

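View pics/scene16.png

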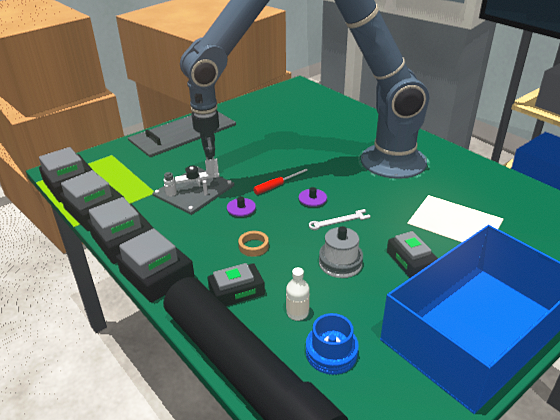

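Both cameras show the cover seated on the housing, the tensioner arm held off the pawl, and the other items where they were. Nothing has moved over the last second, so I am handing the job in.

```bash
python3 -c "
from plant import manip
print(manip.close_job())"
```

```text
the job is handed in; nothing more can be done
None
```

I put the grey cover on the gear housing, let go of it, and then pushed the tensioner arm back past its pawl. I handed the job in at about 21 s with the fingers still holding the arm there.

- **Cover:** the vertical force rose to about 9 N with the tool at the height expected for full seating (about 90 mm). After release, the scene and wrist pictures show it level, centred and knob up.
- **Tensioner:** the idler's position puts the arm at about 0.66 rad, while the network's paddle point gives about 0.62. Both are past the click at 0.5 and short of the stop at 0.75. In the wrist picture the pawl stands free of the arm.
- **Hold:** the fingers carried about 10–11 N, and the pose did not move over a 1.25 s wait before hand-in. About 5 N of that acts along the paddle face as friction rather than as spring force; the fingers were not slipping.
- **Other things:** the bystanders and look-alikes look unmoved in the top and scene pictures.
- **Disagreements:** the scene camera gave positions about 5 mm off from the wrist camera. I used the wrist camera for the cover and the housing rim, and its pictures and the forces bore that out.

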